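# Lay four coated parts on their drying trays

### The job

Put the four freshly coated black parts on the small drying trays: the round knob in the blue tray, the ring in the yellow, the square housing in the green and the oblong housing in the red, lying lengthwise along it. Set each down (do not drop it) flat and right way up in the middle of its tray, over the coloured disc. Leave the two orange uncoated parts where they lie.

Things in the scene. Friction and masses are not known exactly. Their poses are not given: they have to be found in the camera images.
- black_knob: Loose black round control knob, a solid upright cylinder 44 mm in diameter and 26 mm high, white pointer line on its flat top (along its +x). About 40 g. Origin: centre of its underside; z up.
- black_ring: Loose black ring (bezel) lying flat, 50 mm outside diameter, 28 mm hole, 26 mm high. About 35 g. Origin: centre of its underside; z up.
- black_square: Loose black square housing, 44 x 44 mm, 26 mm high, faintly lighter square panel on top. About 50 g. Origin: centre of its underside; z up. x and y along its sides.
- black_oblong: Loose black oblong housing, 78 mm long (its x), 36 mm wide (its y), 26 mm high, three faintly lighter panels on top. About 50 g. Origin: centre of its underside; z up.
- orange_knob: Loose knob like the black one but bright orange (uncoated), 44 mm diameter, 26 mm high: to be left alone. Origin: centre of its underside; z up.
- orange_oblong: Loose oblong housing like the black one but bright orange (uncoated), 78 x 36 x 26 mm: to be left alone. Origin: centre of its underside; z up.
- red_tray: Drying tray fixed to the table: white base with dark wire mesh in a red frame, red 24 mm disc marking the middle. 110 mm long (its x) by 84 mm wide (its y) outside, frame 5 mm thick and 9 mm high, so inside 100 x 74 mm; the mesh floor is 4 mm above the table. Origin: centre of its underside, at table height; z up.
- blue_tray: Drying tray fixed to the table: white base with dark wire mesh in a blue frame, blue 24 mm disc marking the middle. 110 mm long (its x) by 84 mm wide (its y) outside, frame 5 mm thick and 9 mm high, so inside 100 x 74 mm; the mesh floor is 4 mm above the table. Origin: centre of its underside, at table height; z up.
- yellow_tray: Drying tray fixed to the table: white base with dark wire mesh in a yellow frame, yellow 24 mm disc marking the middle. 110 mm long (its x) by 84 mm wide (its y) outside, frame 5 mm thick and 9 mm high, so inside 100 x 74 mm; the mesh floor is 4 mm above the table. Origin: centre of its underside, at table height; z up.
- green_tray: Drying tray fixed to the table: white base with dark wire mesh in a green frame, green 24 mm disc marking the middle. 110 mm long (its x) by 84 mm wide (its y) outside, frame 5 mm thick and 9 mm high, so inside 100 x 74 mm; the mesh floor is 4 mm above the table. Origin: centre of its underside, at table height; z up.

How it is judged:
By the outcome, as a careful person would: the job done as asked, in the order asked, and still so for the second after the job is handed in, with the robot touching nothing.
It also fails if it takes over 93 s, if anything falls off the work surface, if the arm or the gripper's body presses on something with over 40 N, if the wrist force passes 120 N, or if a joint passes its speed limit or range.

### The arm

A 6-joint arm with a two-finger parallel gripper is mounted at the origin on the work surface. World frame = base frame: x ahead of the robot, y to its left, z up, the work surface at z = 0. Lengths are in m, angles in rad, forces in N, time in s.
With the tool pointing down it reaches from about 0.2 to 0.875 m from the base axis. Payload 3.4 kg.
Tool frame: the origin (TCP) lies midway between the tips of the shut fingers; the grasp point (between the pads) lies 19 mm behind it; z points along the fingers, y is the direction in which the jaws open and shut (so a half turn about z gives the same grasp; the last joint's range is limited). The gripper opens to 94 mm and grips with 3 to 60 N. Pads are 16 mm wide; open, the fingers measure 119 mm over their backs; the gripper's body (75 mm by 177 mm) begins 78 mm behind the grasp point.
Start: joints at [1.185, 0.276, 1.505, -0, 1.361, -0.121], TCP at [0.151, 0.555, 0.205] pointing down, gripper open.
Joint ranges: [-2.89, 2.89], [-0.75, 2.08], [0.22, 2.7], [-1.18, 4.32], [0.11, 2.71], [-2.7, 2.7]. Speed limits (rad/s): [2.57, 2.57, 3.14, 3.14, 3.14, 3.14].

### API

Orientations are given as a 3x3 rotation matrix whose columns are the frame's x, y, z axes.
In Python, from workcell import * gives the robot as it stands. The module is installed in compiled form; this text tells all that it offers.
- The arm moves only by the tool step_arm, never from a script. Its argument "deltas" is a list of rows, each a list of 3 entries, a list of its own where there are three numbers: the closure, from -1 (fully open) to 1 (shut), so that 0 is half open, then the shift along the tool's x, y, z in mm, then the turn about the tool's z in degrees. In form: [[hand, [x, y, z], roll], ...]. A call has 1 to 10 rows; each row shifts and turns the commanded pose from where the row before left it, along the tool's axes as they then stand; what a row does not reach is not made up. A row lasts 1/8 s, in which the tool goes at most 62.5 mm and 10.7 degrees, less where a joint would pass 70% of its speed; a pose out of reach is approached as far as the arm can. A call is refused whole if a number of a shift passes 62.5 or a number of a turn 10.7, either way. A call with a gripper value outside its range is refused whole. The fingers move at their own pace and stop on an object; "squeeze" is the grip in N (left out, the last holds). Time passes only in rows, so rows that do not move let the fingers close. It gives the time, the measured TCP pose, the force and the opening at its end, in the units of the state.
- state(): the state, without advancing time (a new reading comes with each control period).
- snapshot(name): name is "scene" or "top" or "wrist"; returns a dict with "img" (400x640x3 uint8, red, green, blue), "camera_matrix" (3x3 intrinsics, pixels), "D" ([k1, k2, p1, p2, k3] as OpenCV has them; the pictures are not rectified), "extrinsics" (4x4, takes a point from world to camera coordinates); the wrist camera has in their place "T_tool_cam" (4x4, takes a point from camera to tool coordinates, whose origin is the TCP and whose axes are the flange's). Camera axes: x right, y up, looking along -z (the intrinsics and any distortion apply to the point x, -y, -z); pixel columns grow to the right and rows downward; lengths in m; the calibration is good to about 2 mm. A picture is of the moment at which its call begins: read the wrist's pose just before it. There is no depth.
- sign_off(): hands the job in, once; it reports no verdict.
The state is a dict: "clock": time; "qpos": joint angles; "dq": joint speeds; "joint_torque": joint torques, N m; "ee_pos": TCP position; "ee_rot": TCP orientation; "contact_force": force on the tool from outside, world axes, zero at the start; "ft_torque": the same for the moment, N m; "grip_width": finger opening in m.
Only numpy, scipy, OpenCV 4.12 (cv2) and the standard library are available. Lean on these libraries where they do the work, as an engineer would, in place of code of your own. Each camera call takes 0.05 s, during which the arm holds its last target. There are 200 camera calls.

## Working session

There is one attempt and no reset: what is moved stays moved. The work goes in short steps, Python scripts to look and compute and a tool call to move; the robot and the scene stay as the last step left them, time stands still between calls to the robot, and variables do not carry over. Pictures are saved under pics/ and viewed, and the job is handed in when it is done.

Besides the shell and the picture viewer there is one more tool, called after "Emit:" by a JSON object that holds its "method" and its "body". step_arm: Moves the arm, as the interface text tells. Its arguments: {"type":"object","properties":{"deltas":{"type":"array","items":{"type":"array"}},"squeeze":{"type":"number"}},"required":["deltas"]}

```bash
mkdir -p pics; python3 - <<'E'
from workcell import *
import cv2,pickle
s=state();print(s)
d={}
for n in("scene","top"):
    d[n]=snapshot(n);cv2.imwrite(f"pics/{n}0.png",d[n]["img"][:,:,::-1])
    print({k:v for k,v in d[n].items() if k!="img"})
pickle.dump(d,open("d0.pkl","wb"))
E
```

```text
{'clock': 0.0, 'qpos': array([ 1.18500819e+00,  2.76564466e-01,  1.50610463e+00,  1.93318246e-05,
        1.36068308e+00, -1.21001497e-01]), 'dq': array([ 3.22197452e-05, -3.84551715e-04,  2.15096537e-03,  7.16091981e-04,
        1.74579579e-03,  1.86150120e-03]), 'joint_torque': array([-6.68592547e-04, -4.04573572e+01, -2.37235612e+01,  7.01773446e-02,
        3.42776917e-02, -1.31577831e-04]), 'ee_pos': array([0.15026784, 0.55444246, 0.2046335 ]), 'ee_rot': array([[-9.65147222e-01,  2.61706665e-01, -6.79608332e-04],
       [ 2.61707445e-01,  9.65145885e-01, -1.62309067e-03],
       [ 2.31147539e-04, -1.74438001e-03, -9.99998452e-01]]), 'contact_force': array([0.2670775 , 0.56021866, 0.48445567]), 'ft_torque': array([ 0.02816769, -0.02277368,  0.02953866]), 'grip_width': 0.09399119405149664}
{'camera_matrix': array([[363.27318497,   0.        , 313.41824136],
       [  0.        , 363.27318497, 196.21606434],
       [  0.        ,   0.        ,   1.        ]]), 'D': array([-0.01173079,  0.        ,  0.        ,  0.        ,  0.        ]), 'extrinsics': array([[-0.29877468,  0.95424399,  0.01233281,  0.14307229],
       [-0.73083413, -0.23709699,  0.64005194,  0.35969309],
       [ 0.61368979,  0.18221808,  0.76823266, -1.26621759],
       [ 0.        ,  0.        ,  0.        ,  1.        ]])}
{'camera_matrix': array([[492.14401606,   0.        , 319.81823666],
       [  0.        , 492.14401606, 195.08908232],
       [  0.        ,   0.        ,   1.        ]]), 'D': array([-0.04111704,  0.        ,  0.        ,  0.        ,  0.        ]), 'extrinsics': array([[ 0.02499895, -0.99967786, -0.00438578,  0.00550352],
       [ 0.98821792,  0.02404924,  0.15115219, -0.50405059],
       [-0.15099802, -0.00811275,  0.98850077, -1.11351434],
       [ 0.        ,  0.        ,  0.        ,  1.        ]])}
```

View pics/scene0.png

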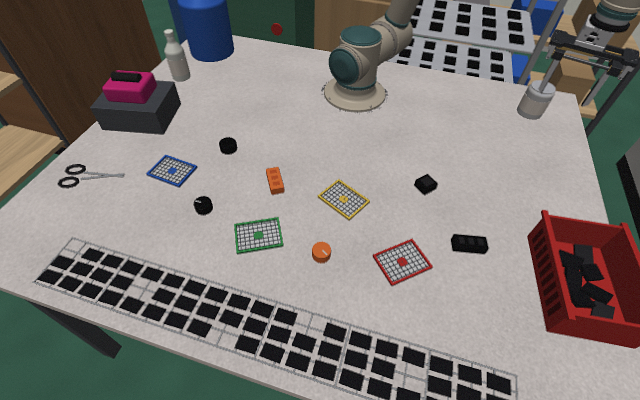

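View pics/top0.png

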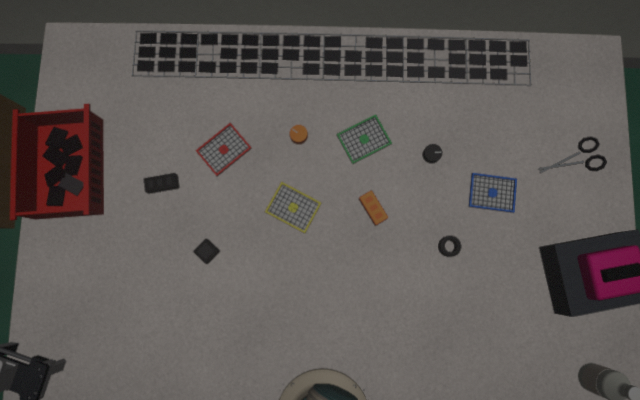

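```bash
cat > h.py <<'E'
import numpy as np,cv2,pickle
def ray(sn,px,z,T=None):
    """pixels -> points on world plane z; T = 4x4 camera->world (for the wrist)"""
    u=cv2.undistortPoints(np.float64(px).reshape(-1,1,2),sn["camera_matrix"],sn["D"])[:,0]
    d=np.c_[u[:,0],-u[:,1],-np.ones(len(u))]
    if T is None: T=np.linalg.inv(sn["extrinsics"])
    d=d@T[:3,:3].T; o=T[:3,3]
    return o+d*((z-o[2])/d[:,2])[:,None]
def rect(P):
    """centre, sizes, yaw (deg) of long side from Nx3 points"""
    (c,(a,b),t)=cv2.minAreaRect((P[:,:2]*1000).astype(np.float32))
    if b>a:a,b,t=b,a,t+90
    return np.round([*c,a,b,(t+90)%180-90],1)
E
python3 - <<'E'
from h import *
d=pickle.load(open("d0.pkl","rb"))
s=d["top"];hsv=cv2.cvtColor(s["img"],cv2.COLOR_RGB2HSV)
def comps(m,z,x0,x1,y0,y1,name,a0=50):
    w=np.zeros_like(m);w[y0:y1,x0:x1]=m[y0:y1,x0:x1]
    for c in cv2.findContours(w,cv2.RETR_EXTERNAL,cv2.CHAIN_APPROX_NONE)[0]:
        if cv2.contourArea(c)<a0:continue
        print(name,c.reshape(-1,2).mean(0).round(),rect(ray(s,c.reshape(-1,2),z)))
comps(cv2.inRange(hsv,(0,0,0),(180,255,60)),.018,[0,135][1],470,100,290,"black")
for n,lo,hi in(("red",0,6),("orange",8,18),("yellow",22,35),("green",45,80),("blue",100,125)):
    comps(cv2.inRange(hsv,(lo,130,50),(hi,255,255)),.026 if n=="orange" else .009,135,520,100,290,n)
E
```

```text
black [206. 251.] [368.1 281.7  44.5  44.  -42.8]
black [449. 246.] [ 393.3 -288.5   52.2   46.9  -88.7]
black [161. 183.] [527.4 400.7  81.   38.7 -78.5]
black [433. 153.] [ 615.8 -249.8   47.9   40.9  -44.1]
red [224. 148.] [616.9 257.5 106.7  81.7 -48.3]
orange [373. 207.] [ 479.7 -107.9   74.7   34.4   32.2]
orange [298. 133.] [654.8  74.5  42.4  38.7   1.7]
```

```bash
python3 - <<'E'
from h import *
d=pickle.load(open("d0.pkl","rb"))
# tray boxes (px) in each view
B={"top":{"red":(190,258,118,182),"yellow":(260,328,178,236),"green":(330,398,110,168),"blue":(460,525,168,216)},
"scene":{"red":(368,438,234,290),"yellow":(312,375,175,222),"green":(228,290,212,258),"blue":(142,202,150,190)}}
H={"red":(0,8),"yellow":(20,36),"green":(42,88),"blue":(98,128)}
for v in B:
    s=d[v];hsv=cv2.cvtColor(s["img"],cv2.COLOR_RGB2HSV)
    for n,(x0,x1,y0,y1) in B[v].items():
        m=cv2.inRange(hsv,(H[n][0],100,25),(H[n][1],255,255));w=np.zeros_like(m);w[y0:y1,x0:x1]=m[y0:y1,x0:x1]
        p=np.argwhere(w)[:,::-1]
        r=rect(ray(s,p,.008)); c=ray(s,p,.004)[:,:2]*1000
        near=c[np.hypot(*(c-r[:2]).T)<18]
        print(v,n,len(p),r,"disc",near.mean(0).round(1))
s=d["scene"]
for n,px in dict(knob=(203,201),ring=(228,142),square=(427,182),oblong=(470,241)).items():print(n,(ray(s,[px],.026)*1000).round())
E
```

```text
top red 342 [617.3 257.3 108.6  84.1 -48.2] disc [617.3 257.8]
top yellow 305 [478.4  82.4 108.6  82.9  63.3] disc [478.5  82.2]
top green 163 [651.4 -86.3 106.7  80.4 -60.8] disc [651.8 -85.7]
top blue 342 [ 525.8 -398.7  110.2   83.    83.7] disc [ 525.9 -399. ]
scene red 442 [618.5 256.3 111.8  84.8 -48.2] disc [617.5 257.2]
scene yellow 355 [479.4  81.3 111.   87.2  63.4] disc [478.1  81.4]
scene green 341 [652.8 -86.1 108.6  84.8 -60.8] disc [651.5 -86.8]
scene blue 303 [ 527.3 -398.3  113.1   85.5   83.8] disc [ 525.8 -400.2]
knob [[ 613. -250.   26.]]
ring [[ 392. -288.   26.]]
square [[371. 283.  26.]]
oblong [[529. 400.  26.]]
```

```bash
cat >> h.py <<'E'
from workcell import state,snapshot
def go(x,y,z,jaw=None,step=60):
    """tool-axis shift (mm) and roll (deg) from the measured pose to a world target (mm)"""
    s=state();R=s["ee_rot"];dw=np.array([x,y,z])-s["ee_pos"]*1000
    d=R.T@dw;n=max(1,int(np.ceil(np.linalg.norm(d)/step)))
    a=np.degrees(np.arctan2(R[1,1],R[0,1]))
    print("t",round(s["clock"],2),"pos",(s["ee_pos"]*1000).round(1),"jaw",round(a,1),"q6",round(s["qpos"][5],2),"w",round(s["grip_width"]*1e3,1),
      "| shift",d.round(1),"rows",n,"each",(d/n).round(1),"roll",None if jaw is None else round(-((jaw-a+90)%180-90),1))
def look(name):
    s=state();sn=snapshot("wrist");T=np.eye(4);T[:3,:3]=s["ee_rot"];T[:3,3]=s["ee_pos"]
    cv2.imwrite(f"pics/{name}.png",sn["img"][:,:,::-1]);return sn,T@sn["T_tool_cam"]
def black(name,z,near,thr=60,rad=70):
    """rects of dark blobs near a world point (mm), contour cast on height z (m)"""
    sn,T=look(name);m=cv2.inRange(cv2.cvtColor(sn["img"],cv2.COLOR_RGB2GRAY),0,thr)
    for c in cv2.findContours(m,cv2.RETR_EXTERNAL,cv2.CHAIN_APPROX_NONE)[0]:
        if cv2.contourArea(c)<300:continue
        r=rect(ray(sn,c.reshape(-1,2),z,T))
        if np.hypot(*(r[:2]-near))<rad:print("blob px",c.reshape(-1,2).mean(0).round(),r)
E
python3 -c "
from h import *
go(615.5,-250,180)"
```

```text
t 0.1 pos [150.3 554.5 204.7] jaw 74.8 q6 -0.12 w 93.8 | shift [-659.5 -654.7   25.6] rows 16 each [-41.2 -40.9   1.6] roll None
```

Emit:
{"method": "step_arm", "body": {"deltas": [[-1,[-41,-41,0],0],[-1,[-41,-41,0],0],[-1,[-41,-41,0],0],[-1,[-41,-41,0],0],[-1,[-41,-41,0],0],[-1,[-41,-41,0],0],[-1,[-41,-41,0],0],[-1,[-41,-41,0],0],[-1,[-41,-41,0],0],[-1,[-41,-41,0],0]], "squeeze": 15}}

```text
clock: 1.35
ee_pos: [0.4394, 0.0502, 0.2053]
ee_rot: [[-0.965, 0.262, 0.0], [0.262, 0.965, 0.0], [0.0, 0.0, -1.0]]
contact_force: [0.4, -0.2, -0.0]
grip_width: 0.0941
```

Emit:
{"method": "step_arm", "body": {"deltas": [[-1,[-41,-41,5],0],[-1,[-41,-41,5],0],[-1,[-41,-41,5],0],[-1,[-41,-41,5],0],[-1,[-41,-41,5],0],[-1,[-41,-41,0],0],[-1,[0,0,0],0],[-1,[0,0,0],0]]}}

```text
clock: 2.35
ee_pos: [0.6112, -0.2492, 0.1795]
ee_rot: [[-0.965, 0.262, -0.002], [0.262, 0.965, 0.002], [0.002, 0.001, -1.0]]
contact_force: [-0.8, -0.3, -0.6]
grip_width: 0.0939
```

```bash
python3 -c "
from h import *
go(615.5,-250,7)
black('w1',.02,(615.5,-250))"
```

```text
t 2.35 pos [ 611.2 -249.2  179.5] jaw 74.8 q6 -1.8 w 93.9 | shift [ -4.8   0.2 172.5] rows 3 each [-1.6  0.1 57.5] roll None
blob px [321. 187.] [ 615.7 -249.9   45.8   42.8  -15.2]
```

View pics/w1.png

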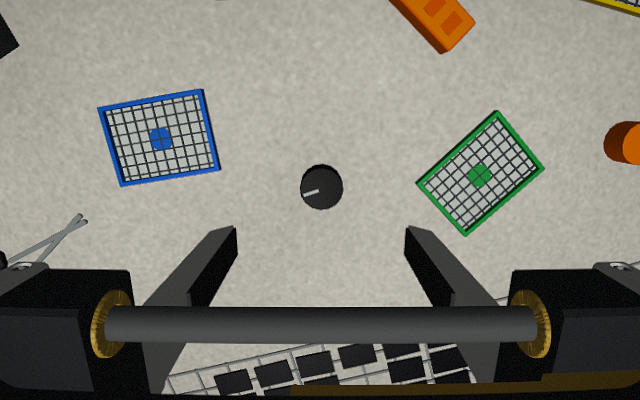

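The wrist view shows the black knob at (321,187), between the blue tray (160,138) and the green tray (480,175). Its position agrees with the top view to within 1 mm, so I'm going down.

Emit:
{"method": "step_arm", "body": {"deltas": [[-1,[-2,0,50],0],[-1,[-2,0,50],0],[-1,[-1,0,45],0],[-1,[0,0,20],0],[-1,[0,0,7],0],[-1,[0,0,0],0],[0.6,[0,0,0],0],[0.6,[0,0,0],0],[0.6,[0,0,0],0],[0.6,[0,0,0],0]]}}

```text
clock: 3.65
ee_pos: [0.6168, -0.2513, 0.0087]
ee_rot: [[-0.965, 0.262, 0.0], [0.262, 0.965, -0.0], [-0.0, 0.0, -1.0]]
contact_force: [-0.3, 0.0, 0.1]
grip_width: 0.0577
```

Emit:
{"method": "step_arm", "body": {"deltas": [[0.6,[0,0,0],0],[0.6,[0,0,0],0]]}}

```text
clock: 3.9
ee_pos: [0.6168, -0.2511, 0.0084]
ee_rot: [[-0.965, 0.262, -0.0], [0.262, 0.965, 0.0], [0.0, 0.0, -1.0]]
contact_force: [0.3, 0.6, 1.2]
grip_width: 0.0436
```

```bash
python3 -c "
from h import *
go(526,-399,70)"
```

```text
t 3.9 pos [ 616.8 -251.1    8.4] jaw 74.8 q6 -1.8 w 43.6 | shift [  48.9 -166.5  -61.6] rows 4 each [ 12.2 -41.6 -15.4] roll None
```

Emit:
{"method": "step_arm", "body": {"deltas": [[0.6,[0,0,0],0],[0.6,[0,0,-20],0],[0.6,[0,0,-42],0],[0.6,[12,-41,0],0],[0.6,[12,-42,0],0],[0.6,[12,-42,0],0],[0.6,[12,-42,0],0],[0.6,[0,0,0],0],[0.6,[0,0,0],0]]}}

```text
clock: 5.03
ee_pos: [0.5267, -0.3993, 0.0702]
ee_rot: [[-0.965, 0.262, -0.0], [0.262, 0.965, 0.001], [0.0, 0.001, -1.0]]
contact_force: [0.6, 0.4, -0.1]
grip_width: 0.0437
```

```bash
python3 -c "
from h import *
go(526,-399,13)"
```

```text
t 5.03 pos [ 526.7 -399.3   70.2] jaw 74.8 q6 -2.06 w 43.7 | shift [ 0.8  0.1 57.2] rows 1 each [ 0.8  0.1 57.2] roll None
```

Emit:
{"method": "step_arm", "body": {"deltas": [[0.6,[1,0,30],0],[0.6,[0,0,20],0],[0.6,[0,0,5],0],[0.6,[0,0,2],0],[0.6,[0,0,0],0],[0.6,[0,0,0],0]]}}

```text
clock: 5.78
ee_pos: [0.5263, -0.3998, 0.0143]
ee_rot: [[-0.965, 0.262, 0.001], [0.262, 0.965, -0.001], [-0.001, -0.001, -1.0]]
contact_force: [-0.2, -0.1, -0.1]
grip_width: 0.0435
```

Emit:
{"method": "step_arm", "body": {"deltas": [[0.6,[0,0,1],0],[0.6,[0,0,1],0],[0.6,[0,0,0],0]]}}

```text
clock: 6.15
ee_pos: [0.526, -0.3997, 0.0124]
ee_rot: [[-0.965, 0.262, 0.001], [0.262, 0.965, -0.001], [-0.001, -0.0, -1.0]]
contact_force: [-1.1, 0.2, 5.0]
grip_width: 0.0436
```

Emit:
{"method": "step_arm", "body": {"deltas": [[-0.38,[0,0,0],0],[-0.38,[0,0,0],0],[-0.38,[0,0,0],0],[-0.38,[0,0,-15],0],[-1,[0,0,-50],0],[-1,[0,0,-60],0],[-1,[0,0,-40],0],[-1,[40,18,0],0],[-1,[0,0,0],0]]}}

```text
clock: 7.28
ee_pos: [0.49, -0.3697, 0.1782]
ee_rot: [[-0.965, 0.262, -0.0], [0.262, 0.965, 0.0], [0.0, 0.0, -1.0]]
contact_force: [-0.9, -0.8, 0.2]
grip_width: 0.0936
```

```bash
python3 -c "
from h import *
black('w2',.03,(526,-399))
black('w2b',.02,(393,-288.5))
go(393,-288.5,80)"
```

```text
blob px [302. 223.] [ 523.3 -399.1   52.6   44.9   -3.1]
blob px [378.  60.] [ 394.1 -289.    51.3   49.5   75.2]
t 7.38 pos [ 492.2 -371.9  177.5] jaw 74.8 q6 -2.07 w 93.7 | shift [117.7  54.6  97.3] rows 3 each [39.2 18.2 32.4] roll None
```

View pics/w2.png

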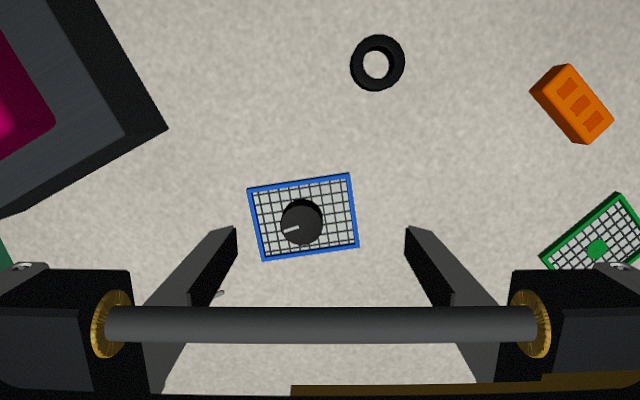

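The knob at (302,223) sits in the middle of the blue tray. The ring at (378,60) measures (394,-289).

Emit:
{"method": "step_arm", "body": {"deltas": [[-1,[39,18,10],0],[-1,[39,18,40],0],[-1,[39,18,45],0],[-1,[0,0,40],0],[-1,[0,0,25],0],[-1,[0,0,9],0],[-1,[0,0,0],0],[-1,[0,0,0],0]]}}

```text
clock: 8.38
ee_pos: [0.3941, -0.2899, 0.0083]
ee_rot: [[-0.965, 0.262, 0.002], [0.262, 0.965, -0.001], [-0.002, -0.001, -1.0]]
contact_force: [0.1, 0.1, -0.5]
grip_width: 0.0941
```

```bash
python3 -c "
from h import *
go(394,-289,8)"
```

```text
t 8.38 pos [ 394.1 -289.9    8.3] jaw 74.8 q6 -2.08 w 94.1 | shift [0.3 0.8 0.3] rows 1 each [0.3 0.8 0.3] roll None
```

Emit:
{"method": "step_arm", "body": {"deltas": [[0.55,[0,1,0],0],[0.55,[0,0,0],0],[0.55,[0,0,0],0],[0.55,[0,0,0],0],[0.55,[0,0,0],0],[0.55,[0,0,0],0],[0.55,[0,0,-20],0],[0.55,[0,0,-50],0]]}}

```text
clock: 9.38
ee_pos: [0.3918, -0.2864, 0.0761]
ee_rot: [[-0.965, 0.262, -0.004], [0.262, 0.965, 0.004], [0.005, 0.003, -1.0]]
contact_force: [0.0, -0.7, -1.1]
grip_width: 0.0503
```

Emit:
{"method": "step_arm", "body": {"deltas": [[0.55,[2,47,0],0],[0.55,[2,47,0],0],[0.55,[2,48,0],0],[0.55,[2,48,0],0],[0.55,[2,48,0],0],[0.55,[2,48,0],0],[0.55,[2,47,0],0],[0.55,[2,47,0],0],[0.55,[0,0,0],0],[0.55,[0,0,0],0]]}}

```text
clock: 10.62
ee_pos: [0.4768, 0.0826, 0.0772]
ee_rot: [[-0.965, 0.261, -0.001], [0.261, 0.965, -0.001], [0.001, -0.001, -1.0]]
contact_force: [0.2, 0.6, -0.5]
grip_width: 0.0507
```

```bash
python3 -c "
from h import *
go(478.4,82,13)"
```

```text
t 10.62 pos [476.8  82.6  77.2] jaw 74.9 q6 -1.28 w 50.7 | shift [-1.7 -0.2 64.2] rows 2 each [-0.9 -0.1 32.1] roll None
```

Emit:
{"method": "step_arm", "body": {"deltas": [[0.55,[-1.5,0,35],0],[0.55,[0,0,20],0],[0.55,[0,0,7],0],[0.55,[0,0,1],0],[0.55,[0,0,0],0],[0.55,[0,0,0],0]]}}

```text
clock: 11.38
ee_pos: [0.4795, 0.0825, 0.0152]
ee_rot: [[-0.965, 0.262, 0.002], [0.262, 0.965, 0.0], [-0.002, 0.001, -1.0]]
contact_force: [-0.7, -0.4, -0.4]
grip_width: 0.0502
```

Emit:
{"method": "step_arm", "body": {"deltas": [[0.55,[0.5,-0.5,1],0],[0.55,[0,0,1],0],[0.55,[0,0,1],0],[0.55,[0,0,0],0]]}}

```text
clock: 11.88
ee_pos: [0.4782, 0.0823, 0.0115]
ee_rot: [[-0.965, 0.262, 0.0], [0.262, 0.965, 0.0], [0.0, 0.0, -1.0]]
contact_force: [-0.2, 0.7, 0.2]
grip_width: 0.0503
```

Emit:
{"method": "step_arm", "body": {"deltas": [[0.55,[0,0,0.7],0],[0.55,[0,0,0],0]]}}

```text
clock: 12.12
ee_pos: [0.4782, 0.0823, 0.0114]
ee_rot: [[-0.965, 0.262, 0.0], [0.262, 0.965, 0.0], [-0.0, 0.0, -1.0]]
contact_force: [-1.8, -0.4, 6.7]
grip_width: 0.0505
```

Emit:
{"method": "step_arm", "body": {"deltas": [[-0.45,[0,0,0],0],[-0.45,[0,0,0],0],[-0.45,[0,0,0],0],[-0.45,[0,0,-15],0],[-1,[0,0,-50],0],[-1,[0,0,-60],0],[-1,[0,0,-30],0],[-1,[30,50,0],0],[-1,[0,0,0],0],[-1,[0,0,0],0]]}}

```text
clock: 13.38
ee_pos: [0.4621, 0.1382, 0.1655]
ee_rot: [[-0.965, 0.261, -0.0], [0.261, 0.965, -0.001], [0.0, -0.001, -1.0]]
contact_force: [-0.4, -0.0, 0.1]
grip_width: 0.0936
```

```bash
python3 -c "
from h import *
black('w3',.03,(478,82),thr=45)
black('w3b',.02,(369,282))
go(369,282,80,47.2)"
```

```text
blob px [270. 215.] [476.7  83.3  55.3  48.8 -26.9]
blob px [449.  44.] [368.  281.5  48.8  47.3 -41.2]
t 13.47 pos [462.4 137.6 165.4] jaw 74.8 q6 -1.16 w 94.3 | shift [127.9 114.9  85.3] rows 4 each [32.  28.7 21.3] roll 27.6
```

View pics/w3.png

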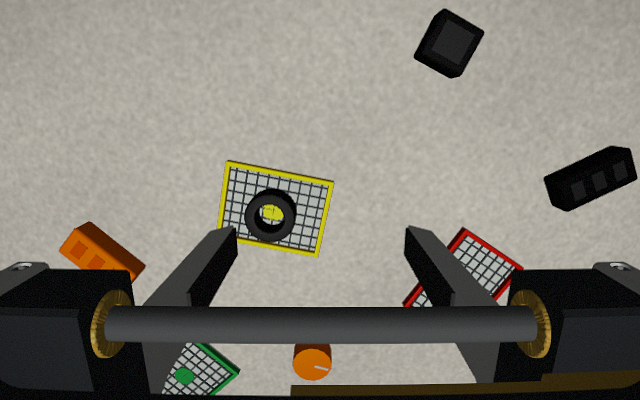

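The ring at (270,215) sits around the yellow disc and is well centred. The square is at (449,44).

Emit:
{"method": "step_arm", "body": {"deltas": [[-1,[42,38,0],0],[-1,[43,38,0],0],[-1,[43,39,0],0],[-1,[0,0,15],9.2],[-1,[0,0,10],9.2],[-1,[0,0,0],9.2],[-1,[0,0,0],0],[-1,[0,0,0],0]]}}

```text
clock: 14.48
ee_pos: [0.3693, 0.2824, 0.1407]
ee_rot: [[-0.735, 0.678, 0.0], [0.678, 0.735, -0.0], [-0.0, -0.0, -1.0]]
contact_force: [0.1, -0.3, 0.2]
grip_width: 0.094
```

```bash
python3 -c "
from h import *
black('w4',.024,(369,282))
go(369,282,8,47.2)"
```

```text
blob px [319. 187.] [365.8 283.7  45.9  42.5 -41.8]
t 14.53 pos [369.3 282.5 140.8] jaw 47.3 q6 -0.32 w 94.1 | shift [-1.000e-01 -6.000e-01  1.328e+02] rows 3 each [-0.  -0.2 44.3] roll 0.1
```

View pics/w4.png

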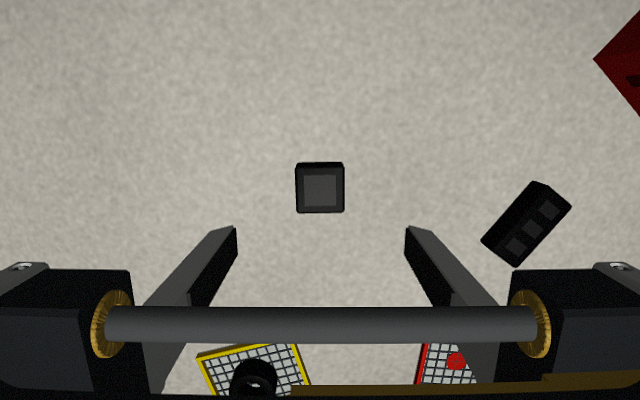

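The square is at (319,187), aligned with the jaws. I'm descending with a +1 mm shift in x.

Emit:
{"method": "step_arm", "body": {"deltas": [[-1,[1,0,50],0],[-1,[0,0,50],0],[-1,[0,0,25],0],[-1,[0,0,8],0],[-1,[0,0,0],0],[0.6,[0,0,0],0],[0.6,[0,0,0],0],[0.6,[0,0,0],0],[0.6,[0,0,0],0],[0.6,[0,0,0],0]]}}

```text
clock: 15.78
ee_pos: [0.3682, 0.2836, 0.0079]
ee_rot: [[-0.734, 0.679, 0.0], [0.679, 0.734, 0.0], [-0.0, 0.0, -1.0]]
contact_force: [0.3, 0.2, -0.6]
grip_width: 0.0472
```

Emit:
{"method": "step_arm", "body": {"deltas": [[0.6,[0,0,0],0],[0.6,[0,0,0],0],[0.6,[0,0,-20],0],[0.6,[0,0,-50],0],[0.6,[0,0,0],0]]}}

```text
clock: 16.4
ee_pos: [0.3708, 0.2851, 0.0807]
ee_rot: [[-0.734, 0.679, 0.007], [0.679, 0.734, 0.004], [-0.002, 0.007, -1.0]]
contact_force: [0.5, -0.2, -0.3]
grip_width: 0.044
```

```bash
python3 -c "
from h import *
go(652,-86,77,29.2)"
```

```text
t 16.4 pos [370.8 285.1  80.7] jaw 47.2 q6 -0.32 w 44.0 | shift [-458.4  -81.5    4.2] rows 8 each [-57.3 -10.2   0.5] roll 18.0
```

Emit:
{"method": "step_arm", "body": {"deltas": [[0.6,[-51,-9,0],0],[0.6,[-51,-9,0],0],[0.6,[-51,-9,0],0],[0.6,[-51,-9,0],0],[0.6,[-51,-9,0],0],[0.6,[-51,-9,0],0],[0.6,[-51,-9,0],0],[0.6,[-51,-9,0],0],[0.6,[-50,-9,0],0],[0.6,[0,0,0],9]]}}

```text
clock: 17.65
ee_pos: [0.6511, -0.0905, 0.0756]
ee_rot: [[-0.613, 0.79, -0.0], [0.79, 0.613, -0.001], [-0.001, -0.001, -1.0]]
contact_force: [-1.0, 0.9, -0.7]
grip_width: 0.0444
```

Emit:
{"method": "step_arm", "body": {"deltas": [[0.6,[0,0,0],9],[0.6,[0,0,0],0],[0.6,[0,0,0],0]]}}

```text
clock: 18.02
ee_pos: [0.6489, -0.0867, 0.0769]
ee_rot: [[-0.49, 0.871, -0.001], [0.871, 0.49, 0.0], [0.001, -0.001, -1.0]]
contact_force: [-0.6, -1.4, -0.5]
grip_width: 0.0437
```

```bash
python3 -c "
from h import *
go(652,-86,12,29.2)"
```

```text
t 18.02 pos [648.9 -86.7  76.9] jaw 29.4 q6 -0.75 w 43.7 | shift [-1.   3.1 64.9] rows 2 each [-0.5  1.6 32.4] roll 0.2
```

Emit:
{"method": "step_arm", "body": {"deltas": [[0.6,[-1,3,35],0],[0.6,[0,0,20],0],[0.6,[0,0,6],0],[0.6,[0,0,1],0],[0.6,[0,0,0],0],[0.6,[0,0,0],0]]}}

```text
clock: 18.77
ee_pos: [0.6531, -0.0865, 0.0167]
ee_rot: [[-0.488, 0.873, 0.002], [0.873, 0.488, -0.0], [-0.001, 0.001, -1.0]]
contact_force: [-0.2, -0.2, -0.8]
grip_width: 0.0441
```

Emit:
{"method": "step_arm", "body": {"deltas": [[0.6,[0,-0.5,1],0],[0.6,[0,0,1],0],[0.6,[0,0,1],0],[0.6,[0,0,0.5],0],[0.6,[0,0,0],0]]}}

```text
clock: 19.4
ee_pos: [0.652, -0.0866, 0.0122]
ee_rot: [[-0.488, 0.873, -0.0], [0.873, 0.488, 0.0], [0.0, -0.0, -1.0]]
contact_force: [-0.6, 0.9, -0.3]
grip_width: 0.0439
```

Emit:
{"method": "step_arm", "body": {"deltas": [[0.6,[0,0,0.7],0],[0.6,[0,0,0],0]]}}

```text
clock: 19.65
ee_pos: [0.6521, -0.0866, 0.0119]
ee_rot: [[-0.488, 0.873, 0.0], [0.873, 0.488, -0.0], [-0.0, 0.0, -1.0]]
contact_force: [-0.6, -0.1, 1.7]
grip_width: 0.0439
```

Emit:
{"method": "step_arm", "body": {"deltas": [[0.6,[0,0,0.4],0],[0.6,[0,0,0],0]]}}

```text
clock: 19.9
ee_pos: [0.6522, -0.0866, 0.0119]
ee_rot: [[-0.488, 0.873, 0.001], [0.873, 0.488, -0.0], [-0.0, 0.0, -1.0]]
contact_force: [-1.7, 1.2, 5.5]
grip_width: 0.0438
```

Contact is at 5.5 N. I'll release, rise and head for the oblong.

Emit:
{"method": "step_arm", "body": {"deltas": [[-0.4,[0,0,0],0],[-0.4,[0,0,0],0],[-0.4,[0,0,0],0],[-0.4,[0,0,-15],0],[-1,[0,0,-50],0],[-1,[0,0,-60],0],[-1,[0,0,-30],0],[-1,[50,10,0],0],[-1,[0,0,0],0],[-1,[0,0,0],0]]}}

```text
clock: 21.15
ee_pos: [0.6366, -0.0382, 0.1669]
ee_rot: [[-0.489, 0.872, 0.001], [0.872, 0.489, -0.001], [-0.001, 0.001, -1.0]]
contact_force: [0.3, 0.0, -0.2]
grip_width: 0.0944
```

```bash
python3 -c "
from h import *
black('w5',.03,(652,-86),thr=45)
go(528,400.5,150,11.5)"
```

```text
blob px [312. 235.] [651.  -83.2  59.   50.1  30.2]
t 21.2 pos [636.6 -38.6 166.5] jaw 29.2 q6 -0.68 w 93.9 | shift [436.3 119.6  16.2] rows 8 each [54.5 15.   2. ] roll 17.7
```

View pics/w5.png

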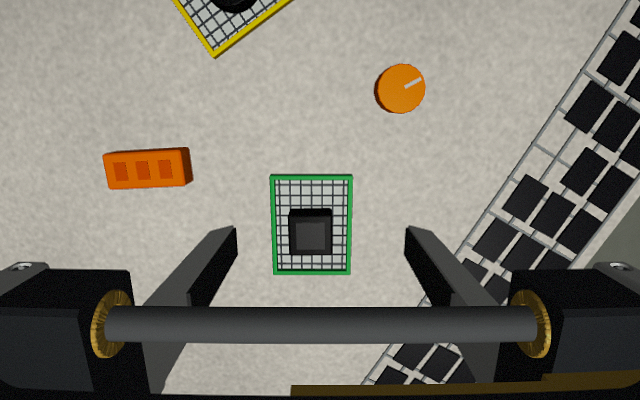

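The square at (311,232) lies flat and square in the green tray, spanning (270–352, 175–274), so it's centred once parallax is allowed for. Next is the oblong.

Emit:
{"method": "step_arm", "body": {"deltas": [[-1,[54,15,0],0],[-1,[55,15,0],0],[-1,[54,15,0],0],[-1,[55,15,0],0],[-1,[54,15,0],0],[-1,[55,15,0],0],[-1,[54,15,0],0],[-1,[55,15,0],0],[-1,[0,0,10],9],[-1,[0,0,10],8.7]]}}

```text
clock: 22.45
ee_pos: [0.5287, 0.4014, 0.1454]
ee_rot: [[-0.196, 0.981, 0.0], [0.981, 0.196, -0.001], [-0.001, -0.0, -1.0]]
contact_force: [0.3, -1.2, 0.2]
grip_width: 0.0936
```

Emit:
{"method": "step_arm", "body": {"deltas": [[-1,[0,0,0],0],[-1,[0,0,0],0]]}}

```text
clock: 22.7
ee_pos: [0.5289, 0.4006, 0.1463]
ee_rot: [[-0.201, 0.98, 0.0], [0.98, 0.201, 0.0], [0.0, 0.0, -1.0]]
contact_force: [-0.2, -0.7, -0.2]
grip_width: 0.0939
```

```bash
python3 -c "
from h import *
black('w6',.024,(528,400))
go(528,400.5,8,11.5)"
```

```text
blob px [319. 185.] [527.  403.5  77.8  35.3 -78.5]
t 22.75 pos [528.9 400.7 146.6] jaw 11.6 q6 0.34 w 93.8 | shift [  0.   -1.1 138.6] rows 3 each [ 0.  -0.4 46.2] roll 0.1
```

View pics/w6.png

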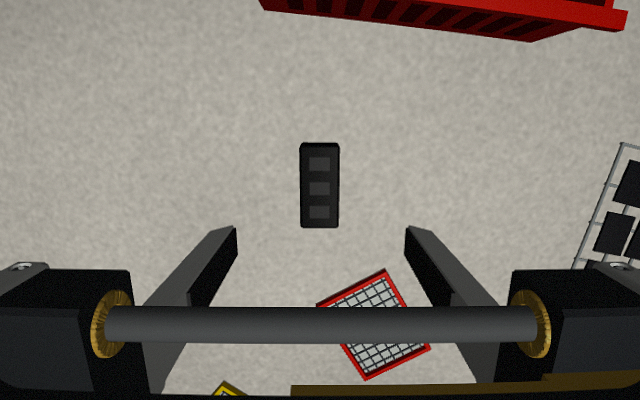

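The oblong is at (319,185), aligned between the jaws. Its middle panel at (319,188) puts y at about 401, which agrees with the top view. Descending.

Emit:
{"method": "step_arm", "body": {"deltas": [[-1,[0,-1,55],0],[-1,[0,0,50],0],[-1,[0,0,25],0],[-1,[0,0,8],0],[-1,[0,0,0],0],[0.7,[0,0,0],0],[0.7,[0,0,0],0],[0.7,[0,0,0],0],[0.7,[0,0,0],0],[0.7,[0,0,0],0]]}}

```text
clock: 24.0
ee_pos: [0.5272, 0.4008, 0.0083]
ee_rot: [[-0.2, 0.98, 0.0], [0.98, 0.2, 0.0], [0.0, 0.0, -1.0]]
contact_force: [0.0, -0.4, -0.6]
grip_width: 0.0472
```

Emit:
{"method": "step_arm", "body": {"deltas": [[0.7,[0,0,0],0],[0.7,[0,0,0],0],[0.7,[0,0,0],0],[0.7,[0,0,-20],0],[0.7,[0,0,-50],0],[0.7,[0,0,0],-10],[0.7,[0,0,0],-10],[0.7,[0,0,0],-10],[0.7,[0,0,0],0]]}}

```text
clock: 25.12
ee_pos: [0.527, 0.4007, 0.078]
ee_rot: [[-0.661, 0.75, -0.0], [0.75, 0.661, -0.0], [0.0, -0.0, -1.0]]
contact_force: [-0.2, 0.2, -0.7]
grip_width: 0.0359
```

```bash
python3 -c "
from h import *
go(617.5,257.4,77,41.8)"
```

```text
t 25.12 pos [527.  400.7  78. ] jaw 41.4 q6 -0.18 w 35.9 | shift [-167.3  -26.9    1. ] rows 3 each [-55.8  -9.    0.3] roll -0.4
```

Emit:
{"method": "step_arm", "body": {"deltas": [[0.7,[-42,-7,0],-0.4],[0.7,[-42,-7,0],0],[0.7,[-42,-7,0],0],[0.7,[-41,-6,0],0],[0.7,[0,0,0],0],[0.7,[0,0,0],0]]}}

```text
clock: 25.88
ee_pos: [0.618, 0.2586, 0.0779]
ee_rot: [[-0.667, 0.745, -0.001], [0.745, 0.667, 0.001], [0.001, -0.0, -1.0]]
contact_force: [0.1, 0.2, -0.0]
grip_width: 0.036
```

```bash
python3 -c "
from h import *
go(617.5,257.4,12,41.8)
look('w7')"
```

```text
t 25.88 pos [618.  258.6  77.9] jaw 41.8 q6 -0.44 w 36.0 | shift [-0.6 -1.1 65.9] rows 2 each [-0.3 -0.5 33. ] roll -0.0
```

View pics/w7.png

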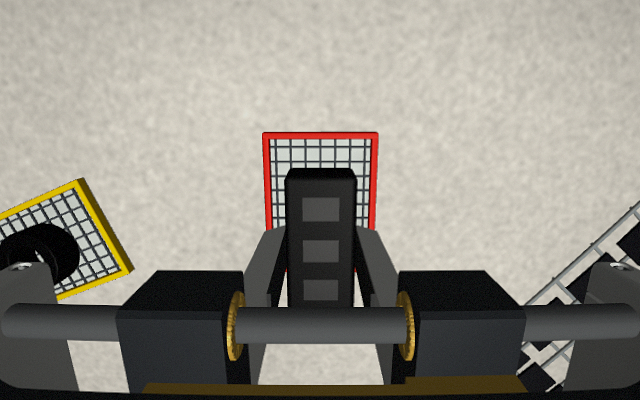

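The oblong at (320,240) is held level and lined up with the red tray (263–378 across). Lowering.

Emit:
{"method": "step_arm", "body": {"deltas": [[0.7,[-0.5,-0.5,35],0],[0.7,[0,0,20],0],[0.7,[0,0,6],0],[0.7,[0,0,2],0],[0.7,[0,0,1],0],[0.7,[0,0,0],0],[0.7,[0,0,0],0]]}}

```text
clock: 26.8
ee_pos: [0.6188, 0.2577, 0.0148]
ee_rot: [[-0.668, 0.744, 0.001], [0.744, 0.668, 0.0], [-0.0, 0.001, -1.0]]
contact_force: [0.4, -0.2, -1.3]
grip_width: 0.0359
```

Emit:
{"method": "step_arm", "body": {"deltas": [[0.7,[0.5,-0.5,1],0],[0.7,[0,0,1],0],[0.7,[0,0,0.5],0],[0.7,[0,0,0],0]]}}

```text
clock: 27.3
ee_pos: [0.6177, 0.2577, 0.0121]
ee_rot: [[-0.668, 0.744, 0.0], [0.744, 0.668, 0.0], [-0.0, 0.0, -1.0]]
contact_force: [-0.6, -0.4, 3.7]
grip_width: 0.0359
```

Emit:
{"method": "step_arm", "body": {"deltas": [[-0.1,[0,0,0],0],[-0.1,[0,0,0],0],[-0.1,[0,0,0],0],[-0.1,[0,0,-15],0],[-0.3,[0,0,-50],0],[-0.3,[0,0,-60],0],[-0.3,[60,0,-30],0],[-0.3,[60,0,0],0],[-0.3,[60,0,0],0],[-0.3,[50,0,0],0]]}}

```text
clock: 28.55
ee_pos: [0.4653, 0.4274, 0.1662]
ee_rot: [[-0.669, 0.744, 0.002], [0.744, 0.669, 0.002], [0.0, 0.002, -1.0]]
contact_force: [0.1, 0.4, -0.2]
grip_width: 0.0613
```

Emit:
{"method": "step_arm", "body": {"deltas": [[-0.3,[0,62,0],0],[-0.3,[0,0,0],0],[-0.3,[0,0,0],0]]}}

```text
clock: 28.92
ee_pos: [0.5128, 0.467, 0.165]
ee_rot: [[-0.668, 0.744, -0.0], [0.744, 0.668, -0.0], [-0.0, -0.0, -1.0]]
contact_force: [0.4, -0.6, -0.8]
grip_width: 0.0609
```

```bash
python3 - <<'E'
from h import *
print(state()["ee_pos"])
s=snapshot("top");im=s["img"];cv2.imwrite("pics/top9.png",cv2.resize(im[100:260,140:540,::-1],None,fx=2,fy=2,interpolation=cv2.INTER_CUBIC))
sc=snapshot("scene");cv2.imwrite("pics/scene9.png",cv2.resize(sc["img"][110:310,130:530,::-1],None,fx=2,fy=2,interpolation=cv2.INTER_CUBIC))
g=cv2.cvtColor(im,cv2.COLOR_RGB2GRAY)
for n,p in dict(blue=(526,-399),yellow=(478.4,82),green=(652,-86),red=(617.5,257.4)).items():
    m=cv2.morphologyEx(cv2.inRange(g,0,45),cv2.MORPH_OPEN,np.ones((4,4),np.uint8))
    for c in cv2.findContours(m,cv2.RETR_EXTERNAL,cv2.CHAIN_APPROX_NONE)[0]:
        r=rect(ray(s,c.reshape(-1,2),.024))
        if np.hypot(*(r[:2]-p))<40 and r[2]>25:print(n,r,"off",(r[:2]-p).round(1))
E
```

```text
[0.51276312 0.46703768 0.165     ]
blue [ 522.4 -399.5   41.2   41.   -88.6] off [-3.6 -0.5]
yellow [490.6  86.1  35.9  16.1 -61.7] off [12.2  4.1]
green [635.9 -86.2  52.7  32.7  71.3] off [-16.1  -0.2]
red [612.8 254.2  74.4  39.  -48.6] off [-4.7 -3.2]
```

View pics/top9.png

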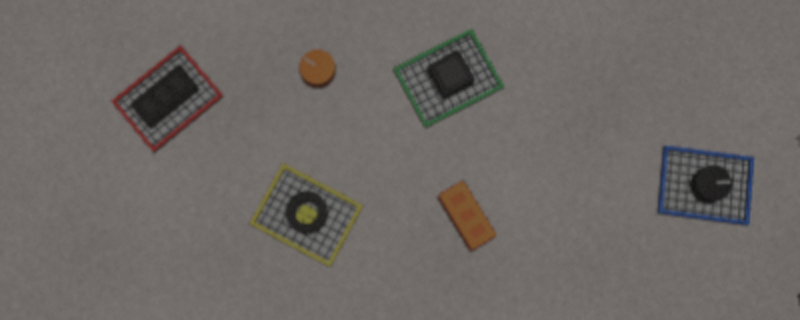

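View pics/scene9.png

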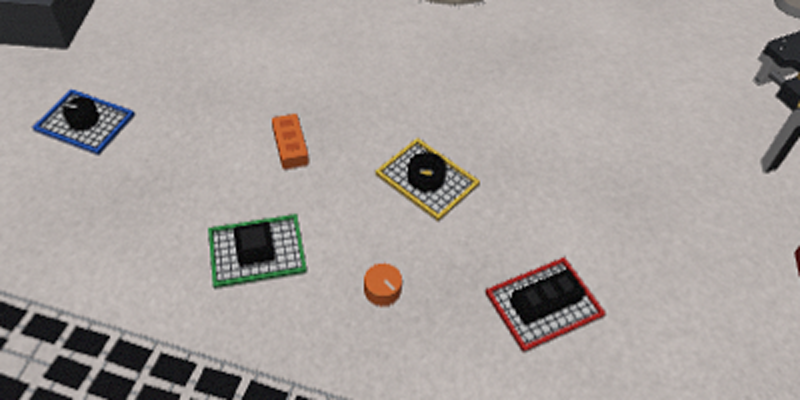

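The top and scene views show all four black parts flat in the middle of their trays and the orange parts where they were. The knob is at (712,184), the ring at (306,213), the square at (451,74) and the oblong at (166,96). The top-view blob offsets for yellow and green are wrong, because shape fragments merged with the mesh. The picture and the TCP poses at release agree with each other, so I'm handing in.

```bash
python3 -c "
from workcell import *
print(sign_off())"
```

```text
the job is handed in; nothing more can be done
None
```

All four black parts are on their trays, placed in the order you listed: knob in blue, ring in yellow, square in green, oblong lengthwise in red. I handed the job in at about 29 s of robot time. I lowered each part until the wrist felt about 4–7 N of contact, then released it. The orange parts were not touched.

**Checks that agreed:** the gripper was within about 1 mm of each tray centre at release. The last overhead and scene pictures show every part flat, upright and central, with the oblong along its tray.

**Checks that disagreed:** the automatic centring check on the last overhead picture was poor. For the ring and the square it was unusable, because the dark mesh merged with or broke up the part outlines. It put the knob 4 mm and the oblong 6 mm off centre. I put that down to the mesh and the viewing angle, since the oblong's offset lies mostly across its width, where the gripper had centred it. I did not take a closer picture of the oblong after releasing it.

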